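Run down the seam clips of a storage box with a stylus

TASK

Lock the lid of the blue storage box: take the stylus from its stand and, starting at the red-marked corner, run its tip slowly (about 4 cm a second) and lightly right round the seam groove, anticlockwise seen from above, keeping it down in the groove until it is back at the red corner, so that each of the four orange clips is flipped fully down in turn. Touch the box with the stylus only, then set the stylus back upright in its stand and let go, leaving the can, carton, bin and jar alone.

Things in the scene. Friction and masses are not known exactly. Their poses are not given: they have to be found in the camera images.
- box: Blue box with snap-lock lid, fixed: 144 x 194 mm (x, y), rim and grey lid 85 mm high. Origin under its centre on the bench. Between rim and lid a seam groove, 18 mm wide, 10 deep, black rigid floor, runs right round; centre line: rectangle with corners (+-50, +-75) mm. Carrying handle over the lid's centre along y: 75 mm long, 10 thick, top 117 mm above the bench. Start corner (-50, -75) marked red.
- box_start (a point): Groove floor at the red-marked start corner, on the centre line; (-50, -75, 75) mm in the box frame. Order of travel: start, corner 2, corner 3, corner 4, start (anticlockwise from above). A tip gliding 0 to 3 mm above the floor, hardly touching it, presses each clip far enough down; bearing hard on the floor makes it drag and the stylus tilt in the grip.
- box_corner2 (a point): Groove floor at corner 2; (50, -75, 75) mm in the box frame.
- box_corner3 (a point): Groove floor at corner 3; (50, 75, 75) mm in the box frame.
- box_corner4 (a point): Groove floor at corner 4; (-50, 75, 75) mm in the box frame.
- clip1 (a joint): Orange hinged clip 1, half-way from start to corner 2: strip 50 x 13 x 4 mm. Hinge axis across the groove, 10 mm below its floor and 35 mm before mid-side; strip lies within 25 mm of mid-side, far end last in the direction of travel. 0 = raised as a ramp (front edge 2, far end 12 mm above the floor), 0.20 rad = flat on the floor; starts at 0 to 0.03, counts as down from 0.13. No spring, stays where left; flips with 0.3 to 2 N.
- clip2 (a joint): Orange hinged clip 2, half-way from corner 2 to corner 3: strip 50 x 13 x 4 mm. Hinge axis across the groove, 10 mm below its floor and 35 mm before mid-side; strip lies within 25 mm of mid-side, far end last in the direction of travel. 0 = raised as a ramp (front edge 2, far end 12 mm above the floor), 0.20 rad = flat on the floor; starts at 0 to 0.03, counts as down from 0.13. No spring, stays where left; flips with 0.3 to 2 N.
- clip3 (a joint): Orange hinged clip 3, half-way from corner 3 to corner 4: strip 50 x 13 x 4 mm. Hinge axis across the groove, 10 mm below its floor and 35 mm before mid-side; strip lies within 25 mm of mid-side, far end last in the direction of travel. 0 = raised as a ramp (front edge 2, far end 12 mm above the floor), 0.20 rad = flat on the floor; starts at 0 to 0.03, counts as down from 0.13. No spring, stays where left; flips with 0.3 to 2 N.
- clip4 (a joint): Orange hinged clip 4, half-way from corner 4 back to the start: strip 50 x 13 x 4 mm. Hinge axis across the groove, 10 mm below its floor and 35 mm before mid-side; strip lies within 25 mm of mid-side, far end last in the direction of travel. 0 = raised as a ramp (front edge 2, far end 12 mm above the floor), 0.20 rad = flat on the floor; starts at 0 to 0.03, counts as down from 0.13. No spring, stays where left; flips with 0.3 to 2 N.
- stylus_grip (a point): Middle of the stylus's yellow square handle (28 x 28 mm, 74 tall, faces along this point's x and y; z up along it). Loose tool, about 0.13 kg, 138 mm long: under the handle a black collar disc (54 mm across, 4 thick, underside 60 mm above the tip), then a steel shank 12 mm across. This point is 100 mm above the tip. It starts upright in the stand, hanging on its collar.
- stylus_tip (a point): Lowest point of the stylus's round end (ball of 12 mm diameter), on its axis, 100 mm below stylus_grip. In the stand it hangs 15 mm above the bench.
- stylus: The stylus as a whole; origin at its tip, z up along it to the handle.
- stand: Dark steel stylus stand, fixed: open-topped square tube 46 x 46 mm outside, 36 x 36 mm inside, 75 mm tall, on a 70 x 70 x 6 mm foot. Origin under its centre on the bench. The stylus shank goes down inside and the collar rests on the top edge; the shank has 12 mm of play all round.
- stand_top (a point): Centre of the stand's mouth, at its top edge, 75 mm above the bench.
- can_mid (a point): Bystander: upright can with a red label, 62 mm across, 165 mm tall, loose; point half-way up.
- jar_mid (a point): Bystander: closed amber jar with a white cap, 60 mm across, 110 mm tall, loose, on the robot's side of the box; point half-way up.
- carton_mid (a point): Bystander: cardboard carton 80 x 110 x 70 mm (x, y, height), loose; its centre.
- bin_mid (a point): Bystander: small open blue parts bin 100 x 80 x 55 mm (x, y, height), loose; its centre.

How it is judged:
By the outcome, as a careful person would: the job done as asked, in the order asked, and still so for the second after the job is handed in, with the robot touching nothing.
It also fails if it takes over 69 s, if anything falls off the work surface, if the arm or the gripper's body presses on something with over 40 N, if the wrist force passes 120 N, or if a joint passes its speed limit or range.

ROBOT

A 7-joint arm with a two-finger parallel gripper is mounted at the origin on the work surface. World frame = base frame: x ahead of the robot, y to its left, z up, the work surface at z = 0. Lengths are in m, angles in degrees, forces in N, time in s.
With the tool pointing down it reaches from about 0.4 to 0.875 m from the base axis. Payload 4.4 kg.
Tool frame: the origin (TCP) lies at the very end of the fingers, on their centre line; the grasp point (between the pads) lies 19 mm behind it; z points along the fingers, y is the line along which they close (so a half turn about z gives the same grasp; the last joint's range is limited). The gripper opens to 85 mm and grips with 20 to 120 N. Pads are 22 mm wide; open, the fingers measure 114 mm over their backs; the gripper's body (76 mm by 85 mm) begins 54 mm behind the grasp point. The pads swing forward as they close: fully open they stand 13 mm farther back than shut.
Start: joints at [-74.129, 36.005, 2.206, 86.941, -1.547, 57.084, -1.146], TCP at [0.218, 0.612, 0.231] pointing down, gripper open.
Joint ranges: [-175.42, 175.42], [-21.48, 121.26], [-71.46, 75.88], [10.55, 141.38], [-63.04, 243.04], [13.31, 113.54], [-168.57, 168.57]. Speed limits (degrees/s): [147.25, 147.25, 180, 180, 180, 180, 180].

INTERFACE

Orientations are given as a 3x3 rotation matrix whose columns are the frame's x, y, z axes.
In Python, from cell import r, cams gives the robot as it stands. The module is installed in compiled form; this text tells all that it offers.
- The arm moves only by the tool step_arm, never from a script. Its argument "targets" is one flat list of numbers, 5 for each row, row after row: the shift along the world's x, y, z as a fraction of full scale, then the turn about the world's z as a fraction of full scale, then the opening, from 0 (shut) to 1 (fully open). A call has 1 to 10 rows; each row is the pose to reach, as a shift and turn from the pose commanded when the call began; what a row does not reach only later rows make up. Full scale, the value 1, is 200 mm for a shift and 0.5 rad for a turn. A row lasts 1/12 s, in which the tool goes at most 41.7 mm and 7.16 degrees, less where a joint would pass 70% of its speed; a pose out of reach is approached as far as the arm can. A call with a number of a shift or a turn outside -1 to 1 is refused whole. A call with a gripper value outside its range is refused whole. The fingers move at their own pace and stop on an object; the grip force is fixed at half the most. Time passes only in rows, so rows that repeat a pose let the fingers close. It gives the time, the measured TCP pose, the force, the opening and the grip force at its end, in the units of the state.
- r.state(): the state, without advancing time (a new reading comes with each control period).
- cams.get_image(name): name is "scene" or "top"; returns a dict with "pixels" (400x640x3 uint8, blue, green, red), "K" (3x3 intrinsics, pixels), "eye" and "attitude" of the camera in the world. Camera axes: x right, y down, z forward; pixel columns grow to the right and rows downward; lengths in m; the calibration is good to about 2 mm. A picture is of the moment at which its call begins. There is no depth.
- r.sign_off(): hands the job in; it is judged then, once.
The state is a dict: "time": time; "joints": joint angles; "joint_vel": joint speeds; "effort": joint torques, N m; "tool_pos": TCP position; "orientation": TCP orientation; "ft_force": force on the tool from outside, world axes, zero at the start; "ft_torque": the same for the moment, N m; "finger_gap": finger opening in m; "gripper_force": force on a finger pad.
Only numpy, scipy, OpenCV 4.12 (cv2) and the standard library are available. Lean on these libraries where they do the work, as an engineer would, in place of code of your own. Each camera call takes 0.05 s, during which the arm holds its last target. There are 200 camera calls.

## Working session

There is one attempt and no reset: what is moved stays moved. The work goes in short steps, Python scripts to look and compute and a tool call to move; the robot and the scene stay as the last step left them, time stands still between calls to the robot, and variables do not carry over. Pictures are saved under pics/ and viewed, at most 10 in all, crops included, and the job is handed in when it is done.

Besides the shell and the picture viewer there is one more tool, called after "Emit:" as name(argument=value, ...) on one line, values as JSON. step_arm: Moves the arm, as the interface text tells. Its arguments: {"type":"object","properties":{"targets":{"type":"array","items":{"type":"number"}}},"required":["targets"]}

```bash
mkdir -p pics; python3 - <<'E'
from cell import r,cams
import cv2,numpy as np
for n in("scene","top"):
    d=cams.get_image(n); cv2.imwrite(f"pics/{n}0.png",d["pixels"]); print(n,np.round(d["K"],1).tolist(),np.round(d["eye"],4).tolist(),np.round(d["attitude"],4).tolist())
s=r.state();print(s["time"],s["tool_pos"],s["orientation"],s["finger_gap"],s["ft_force"])
E
```

```text
scene [[363.6, 0.0, 319.9], [0.0, 363.6, 196.6], [0.0, 0.0, 1.0]] [0.9931, 0.3699, 0.6117] [[-0.5879, 0.5312, -0.61], [0.8089, 0.3827, -0.4464], [-0.0037, -0.7559, -0.6547]]
top [[362.9, 0.0, 325.9], [0.0, 362.9, 203.6], [0.0, 0.0, 1.0]] [0.4321, 0.0069, 0.8441] [[-0.0028, -0.9947, 0.1023], [-0.9999, 0.0039, 0.0105], [-0.0108, -0.1023, -0.9947]]
0.1 [0.21826963 0.61165775 0.23048578] [[-9.41805173e-01  3.36158703e-01 -5.84484476e-04]
 [ 3.36159211e-01  9.41803813e-01 -1.60054305e-03]
 [ 1.24332308e-05 -1.70387957e-03 -9.99998548e-01]] 0.0853351715311682 [0.38741842 0.35243219 0.22379422]
```

View pics/scene0.png

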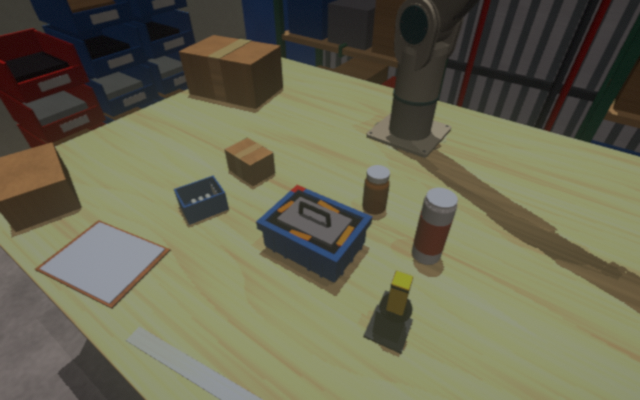

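View pics/top0.png

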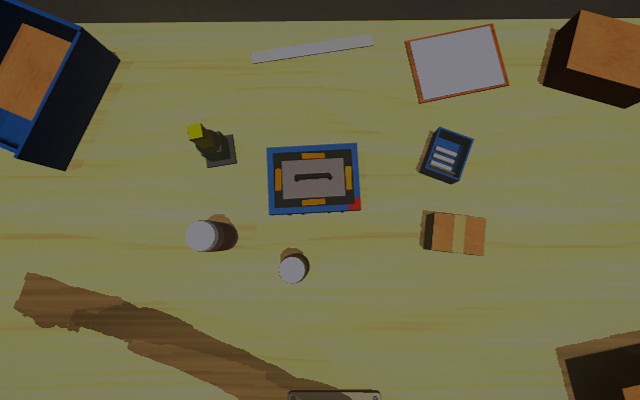

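The scene view shows the box at (315,230) with its red corner at (297,190), the stylus in its stand at (398,300), the jar at (376,190) and the can at (435,225). In the top view the box is at (313,178) with the red corner at (355,204). The yellow handle top is at (195,131), the can at (202,236) and the jar at (292,269).

```bash
cat > h.py <<'E'
import numpy as np,cv2
def ray(d,uv):
    return np.array(d["attitude"])@np.linalg.inv(d["K"])@np.array([uv[0],uv[1],1.])
def onz(d,uv,z):
    v=ray(d,uv);e=np.array(d["eye"]);return e+v*(z-e[2])/v[2]
def proj(d,P):
    c=(np.atleast_2d(P)-d["eye"])@np.array(d["attitude"]);q=c@np.array(d["K"]).T;return q[:,:2]/q[:,2:]
E
python3 - <<'E'
import cv2,numpy as np
t=cv2.imread("pics/top0.png");s=cv2.imread("pics/scene0.png")
def crop(im,x,y,w,h,k): return cv2.convertScaleAbs(cv2.resize(im[y:y+h,x:x+w],None,fx=k,fy=k,interpolation=cv2.INTER_CUBIC),alpha=1.6)
a=crop(t,258,135,110,84,5);b=crop(t,180,115,60,60,4)
A=np.zeros((600,800,3),np.uint8);A[:420,:550]=a;A[:240,552:792]=b
c=crop(s,360,265,60,85,4);A[245:585,555:795]=c
cv2.imwrite("pics/c1.png",A)
cv2.imwrite("pics/c2.png",crop(s,250,180,130,100,6))
E
```

```text
(no output)
```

View pics/c1.png

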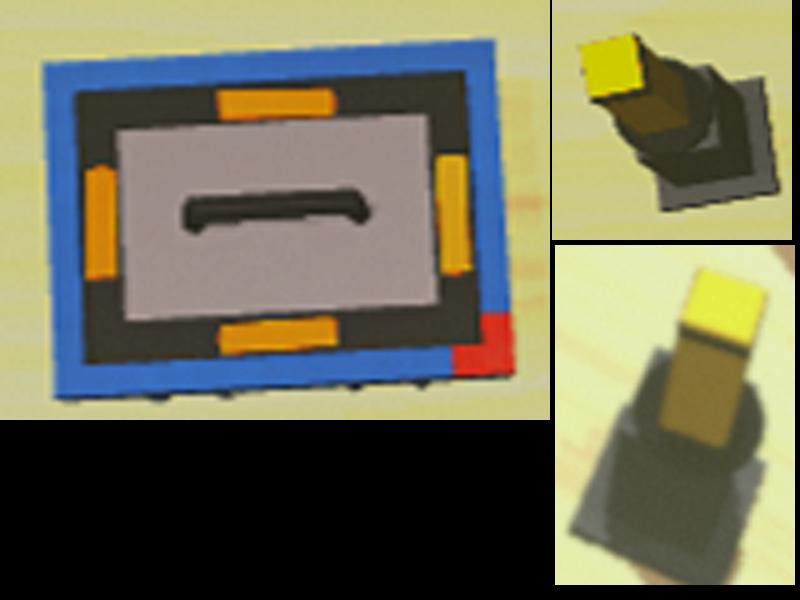

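View pics/c2.png

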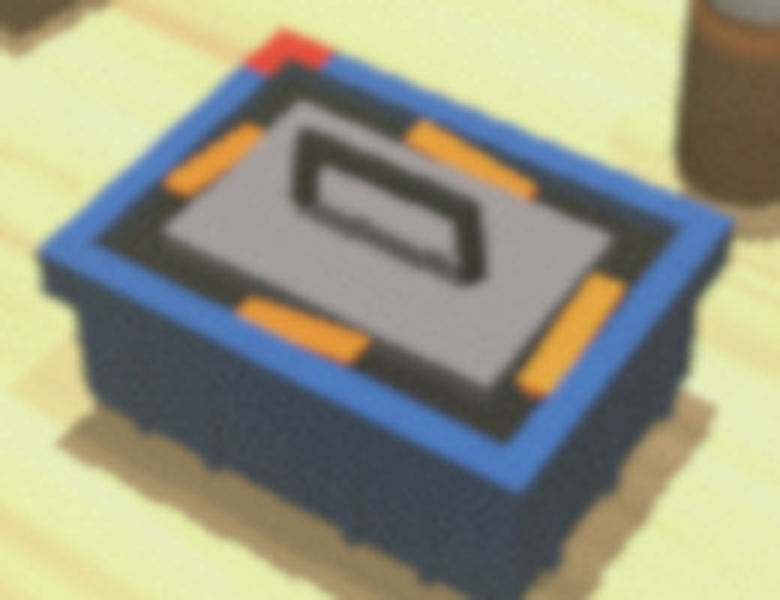

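The crops show the box rim, groove, lid and clip corners clearly in both views, and the yellow handle top and the stand foot. I'll fit the poses from these corners.

```bash
cat > fit.py <<'E'
from cell import r,cams
from h import *
from scipy.optimize import least_squares
T=cams.get_image("top");S=cams.get_image("scene")
def un(p,o,k,po=(0,0)): return (np.array(p,float)-po+.5)/k-.5+o
sg=[(1,1),(1,-1),(-1,-1),(-1,1)]
B=lambda a,b:np.array([(a*i,b*j,85) for i,j in sg])/1e3
t=un([(42,62),(496,38),(515,375),(56,399),(76,93),(465,71),(481,343),(86,363),(117,130),(428,114),(438,303),(124,321)],(258,135),5)
tb=np.vstack([B(72,97),B(59,84),B(41,66)])
s=un([(520,492),(40,250),(285,27),(733,222),(492,388),(165,235),(300,100),(612,240)],(250,180),6)
sb=np.vstack([B(72,97),B(41,66)])
def W(p,P):
    c,q=np.cos(p[2]),np.sin(p[2]);return P@np.array([[c,-q,0],[q,c,0],[0,0,1]]).T+[p[0],p[1],0]
def fit(obs,p0):
    f=lambda p:np.concatenate([(proj(d,W(p,P))-u).ravel() for d,P,u in obs])
    o=least_squares(f,p0);print(np.round(o.x[:2]*1e3,1),"yaw",np.degrees(o.x[2]).round(2),"rms px",np.sqrt(np.mean(o.fun**2)).round(2));return o.x
print("box");fit([(T,tb,t)],[.5,0,0]);fit([(S,sb,s)],[.5,0,0]);fit([(T,tb,t),(S,sb,s)],[.5,0,0])
h=np.array([(14*i,14*j,152) for i,j in sg])/1e3
ht=un([(580,45),(636,36),(645,91),(593,100)],(180,115),4,(552,0))
hs=un([(748,351),(680,323),(700,268),(768,293)],(360,265),4,(555,245))
print("stylus");fit([(T,h,ht)],[.55,.3,.1]);fit([(S,h,hs)],[.55,.3,.1]);fit([(T,h,ht),(S,h,hs)],[.55,.3,.1])
f=np.array([(35,-35,6),(-35,-35,6),(-35,35,6)])/1e3
print("stand");fit([(T,f,un([(764,78),(778,192),(660,210)],(180,115),4,(552,0)))],[.55,.3,.1])
for n,u,z in(("can",(202,236),.165),("jar",(292,269),.11)): print(n,onz(T,u,z))
E
python3 fit.py
```

```text
box
[565.2  42.1] yaw 2.8 rms px 0.26
[565.3  42.5] yaw 2.81 rms px 0.39
[565.2  42.2] yaw 2.8 rms px 0.32
stylus
[646.7 271. ] yaw 11.22 rms px 0.37
[649.4 272.4] yaw 10.26 rms px 0.37
[648.1 271.8] yaw 10.65 rms px 0.68
stand
[645.7 266.5] yaw 8.24 rms px 0.06
can [0.44207018 0.24599217 0.165     ]
jar [0.37663634 0.08269547 0.11      ]
```

Box fit: (565.2, 42.2) mm at yaw 2.8°. Stylus: about (647.5, 271.5) mm at yaw 10.5°. The two cameras agree to 1–3 mm and both are within reach. I'll move over the stylus now.

Emit:
step_arm(targets=[1, -0.8, 0, 0.525, 1, 1, -0.8, 0, 0.525, 1, 1, -0.8, 0, 0.525, 1, 1, -0.8, 0, 0.525, 1, 1, -0.8, 0, 0.525, 1, 1, -0.8, 0, 0.525, 1, 1, -0.8, 0, 0.525, 1])

```text
time: 0.78
tool_pos: [0.427, 0.4442, 0.2313]
orientation: [[-0.996, 0.092, 0.005], [0.092, 0.996, -0.005], [-0.006, -0.005, -1.0]]
ft_force: [1.1, -0.9, -0.3]
finger_gap: 0.0851
gripper_force: 0.0
```

Emit:
step_arm(targets=[1, -0.8, 0, 0.525, 1, 1, -0.8, 0, 0.525, 1, 1, -0.8, 0, 0.525, 1, 1, -0.8, 0, 0.525, 1, 1, -0.8, 0, 0.525, 1, 1, -0.8, 0, 0.525, 1, 1, -0.8, 0, 0.525, 1])

```text
time: 1.37
tool_pos: [0.6256, 0.2827, 0.2307]
orientation: [[-0.985, -0.17, 0.005], [-0.17, 0.985, -0.006], [-0.004, -0.007, -1.0]]
ft_force: [1.1, -1.8, -0.1]
finger_gap: 0.0855
gripper_force: 0.0
```

Emit:
step_arm(targets=[0.146, -0.1, -0.2, 0.02, 1, 0.146, -0.1, -0.2, 0.02, 1, 0.146, -0.1, -0.2, 0.02, 1, 0.146, -0.1, -0.2, 0.02, 1, 0.146, -0.1, -0.2, 0.02, 1])

```text
time: 1.78
tool_pos: [0.6466, 0.2745, 0.1922]
orientation: [[-0.981, -0.193, -0.0], [-0.193, 0.981, 0.002], [-0.0, 0.002, -1.0]]
ft_force: [0.4, -0.1, 1.0]
finger_gap: 0.0852
gripper_force: 0.0
```

```bash
python3 - <<'E'
from cell import r,cams
import cv2,numpy as np
t=cams.get_image("top")["pixels"];s=cams.get_image("scene")["pixels"]
print(r.state()["tool_pos"])
f=lambda im,x,y:cv2.convertScaleAbs(cv2.resize(im[y:y+110,x:x+80],None,fx=5,fy=5,interpolation=cv2.INTER_CUBIC),alpha=1.6)
cv2.imwrite("pics/g1.png",np.hstack([f(t,160,80),f(s,360,230)]))
E
```

```text
[0.646945   0.27452602 0.1928747 ]
```

View pics/g1.png

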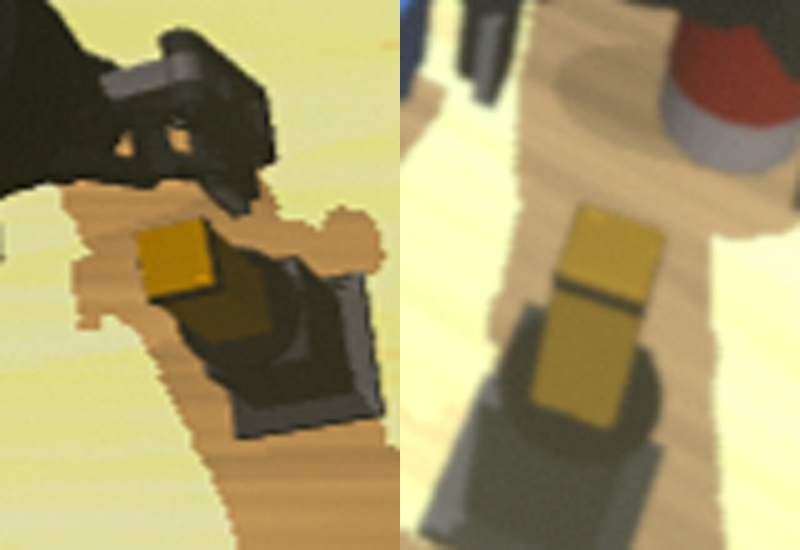

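The stylus and stand have not moved: the handle top is still at about top (195,131). One finger shows at (208,122), which looks offset, so I'll check the projection numerically.

```bash
python3 - <<'E'
from cell import r,cams
from h import *
s=r.state();p=s["tool_pos"];R=s["orientation"];print(p,s["joints"])
for n in("top","scene"):
    d=cams.get_image(n)
    print(n,proj(d,[p,p+R@[0,.05,-.013],p+R@[0,-.05,-.013],p+R@[0,0,-.1],[.6475,.2715,.152]]).round(0).tolist())
E
```

```text
[0.646945   0.27452602 0.1928747 ] [-22.07930151  42.72811308  -5.91421387  79.60138689   4.66239607
  57.79945774  72.24205395]
top [[185.0, 125.0], [155.0, 128.0], [209.0, 117.0], [160.0, 105.0], [195.0, 131.0]]
scene [[408.0, 263.0], [445.0, 269.0], [376.0, 246.0], [420.0, 213.0], [402.0, 279.0]]
```

Emit:
step_arm(targets=[0, -0.01, -0.15, 0, 1, 0, -0.01, -0.3, 0, 1, 0, -0.01, -0.4, 0, 1, 0, -0.01, -0.47, 0, 1, 0, -0.01, -0.47, 0, 1])

```text
time: 2.4
tool_pos: [0.6455, 0.2699, 0.0944]
orientation: [[-0.981, -0.192, -0.005], [-0.192, 0.981, -0.002], [0.005, -0.001, -1.0]]
ft_force: [-1.0, -1.4, -0.1]
finger_gap: 0.0857
gripper_force: 0.0
```

Emit:
step_arm(targets=[0.005, 0, 0, 0, 0, 0.005, 0, 0, 0, 0, 0.005, 0, 0, 0, 0, 0.005, 0, 0, 0, 0, 0.005, 0, 0, 0, 0, 0.005, 0, 0, 0, 0, 0.005, 0, 0, 0, 0, 0.005, 0, 0, 0, 0, 0.005, 0, 0, 0, 0, 0.005, 0, 0, 0, 0])

```text
time: 3.23
tool_pos: [0.6495, 0.2708, 0.0988]
orientation: [[-0.982, -0.191, 0.002], [-0.191, 0.982, 0.001], [-0.002, 0.001, -1.0]]
ft_force: [0.0, -0.6, 5.1]
finger_gap: 0.0277
gripper_force: 59.7
```

```bash
python3 - <<'E'
from cell import r,cams
for i in range(4):
    cams.get_image("top"); s=r.state();print(s["time"],s["tool_pos"].round(4),s["ft_force"].round(1),s["finger_gap"].round(4))
E
```

```text
Traceback (most recent call last):
AttributeError: 'float' object has no attribute 'round'
```

Emit:
step_arm(targets=[0, 0, 0.1, 0, 0, 0, 0, 0.2, 0, 0, 0, 0, 0.3, 0, 0, 0, 0, 0.4, 0, 0, 0, 0, 0.5, 0, 0, 0, 0, 0.55, 0, 0])

```text
time: 3.78
tool_pos: [0.6495, 0.2704, 0.2097]
orientation: [[-0.982, -0.191, 0.003], [-0.191, 0.982, 0.001], [-0.003, 0.001, -1.0]]
ft_force: [0.4, -0.0, -0.2]
finger_gap: 0.0275
gripper_force: 59.2
```

```bash
python3 - <<'E'
from cell import r,cams
import cv2,numpy as np
for i in range(3):
    d=cams.get_image("top"); s=r.state();print(s["time"],s["tool_pos"].round(4),s["ft_force"].round(1),s["finger_gap"].round(4))
t=d["pixels"];s=cams.get_image("scene")["pixels"]
f=lambda im,x,y:cv2.convertScaleAbs(cv2.resize(im[y:y+110,x:x+80],None,fx=5,fy=5,interpolation=cv2.INTER_CUBIC),alpha=1.8)
cv2.imwrite("pics/g2.png",np.hstack([f(t,160,80),f(s,360,230)]))
E
```

```text
Traceback (most recent call last):
AttributeError: 'float' object has no attribute 'round'
```

```bash
cat > look.py <<'E'
import sys
from cell import r,cams
import cv2,numpy as np
from h import *
def st(): s=r.state();print(round(s["time"],2),np.round(s["tool_pos"],4),np.round(s["ft_force"],1))
def look(name,dz=.084,k=5):
    st();out=[]
    for n in("top","scene"):
        d=cams.get_image(n);s=r.state();p=s["tool_pos"];q=proj(d,[p-[0,0,dz]])[0]
        x,y=int(q[0])-40,int(q[1])-50
        im=cv2.convertScaleAbs(cv2.resize(d["pixels"][y:y+100,x:x+80],None,fx=k,fy=k,interpolation=cv2.INTER_CUBIC),alpha=1.8)
        out.append(im);print(n,"offset",x,y,"tip px",q.round(1),"crop",((q-[x,y]+.5)*k-.5).round())
    st();cv2.imwrite(f"pics/{name}.png",np.hstack(out))
if __name__=="__main__": look(sys.argv[1])
E
python3 look.py g2
```

```text
3.83 [0.6502 0.2708 0.211 ] [ 0.3  0.2 -0.4]
top offset 160 84 tip px [200.1 134.1] crop [202. 253.]
scene offset 358 240 tip px [398.2 290.4] crop [203. 254.]
3.93 [0.6487 0.2702 0.2074] [-0.7 -0.2 -1. ]
```

View pics/g2.png

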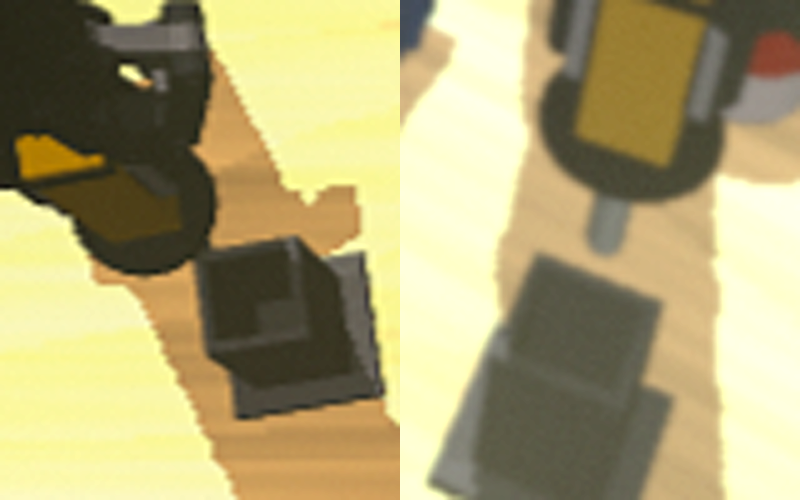

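The scene crop shows the stylus hanging straight, its tip at crop (203,255) against a predicted (203,254). The empty stand mouth is at top-crop corners (197,257), (300,238), (308,335) and (212,353).

```bash
python3 - <<'E'
from cell import r,cams
from h import *
P=[]
for i in range(10):
    d=cams.get_image("top");P.append(r.state()["tool_pos"])
P=np.array(P);m=P.mean(0);print(m.round(4),P.std(0).round(4),r.state()["ft_force"])
q=proj(d,[m-[0,0,.022]])[0];print("collar crop pred",(q-[160,84]+.5)*5-.5)
c=[onz(d,(np.array(u)+.5)/5-.5+[160,84],.075) for u in((197,257),(300,238),(308,335),(212,353))]
print(np.round(c,4),np.mean(c,0))
c=np.cos(np.radians(2.8));s=np.sin(np.radians(2.8))
for a,b in((-50,-75),(50,-75),(50,75),(-50,75)): print("corner",565.2+a*c-b*s,42.2+a*s+b*c)
E
```

```text
[0.6481 0.2699 0.2061] [0.0003 0.0002 0.0005] [ 0.12029339  0.04467284 -1.54288918]
collar crop pred [148.41284125 210.81449513]
[[0.6629 0.2913 0.075 ]
 [0.6711 0.2465 0.075 ]
 [0.6279 0.2418 0.075 ]
 [0.6201 0.2834 0.075 ]] [0.64549939 0.26574347 0.075     ]
corner 518.9234258675993 -35.152948790388216
corner 618.8040396017428 -30.267971810826886
corner 611.4765741324007 119.55294879038823
corner 511.5959603982573 114.66797181082688
```

Emit:
step_arm(targets=[0, 0, 0.125, 0, 0, -0.05, -0.12, 0.125, 0, 0, -0.12, -0.28, 0.125, 0, 0, -0.19, -0.45, 0.125, 0, 0, -0.26, -0.61, 0.125, 0, 0, -0.323, -0.763, 0.125, 0, 0])

```text
time: 4.93
tool_pos: [0.5831, 0.1157, 0.2324]
orientation: [[-0.982, -0.191, -0.0], [-0.191, 0.982, -0.001], [0.0, -0.001, -1.0]]
ft_force: [1.1, 0.3, -1.0]
finger_gap: 0.0273
gripper_force: 59.3
```

Emit:
step_arm(targets=[-0.07, -0.165, 0, 0, 0, -0.14, -0.33, 0, 0, 0, -0.21, -0.5, 0, 0, 0, -0.28, -0.66, 0, 0, 0, -0.323, -0.763, 0, 0, 0, -0.323, -0.763, -0.12, 0, 0, -0.323, -0.763, -0.22, 0, 0, -0.323, -0.763, -0.26, 0, 0, -0.323, -0.763, -0.26, 0, 0])

```text
time: 5.68
tool_pos: [0.5182, -0.0349, 0.1788]
orientation: [[-0.982, -0.191, -0.004], [-0.191, 0.982, 0.0], [0.004, 0.001, -1.0]]
ft_force: [-0.3, 0.4, -0.8]
finger_gap: 0.0274
gripper_force: 59.4
```

```bash
python3 - <<'E'
from cell import r,cams
from look import st
for i in range(4): cams.get_image("top"); st()
E
python3 look.py g3
```

```text
5.73 [ 0.5192 -0.0347  0.1799] [ 0.3 -1.3 -0.9]
5.78 [ 0.52   -0.0346  0.1807] [ 0.4  0.6 -1. ]
5.83 [ 0.5204 -0.0345  0.1811] [ 0.1 -0.2 -1.3]
5.88 [ 0.5205 -0.0346  0.1813] [-0.1  0.6 -1. ]
5.88 [ 0.5205 -0.0346  0.1813] [-0.1  0.6 -1. ]
top offset 309 148 tip px [349.7 198.1] crop [206. 252.]
scene offset 258 138 tip px [298.5 188.9] crop [205. 257.]
5.98 [ 0.5203 -0.0347  0.1813] [-0.1 -1.1 -1. ]
```

View pics/g3.png

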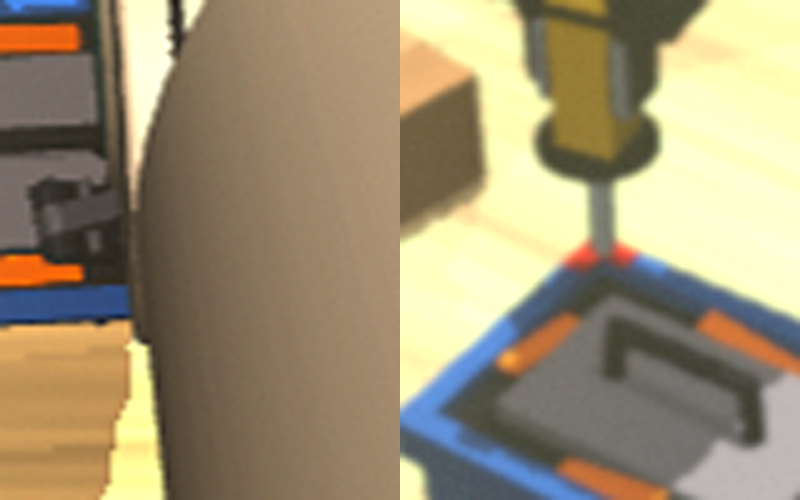

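The scene crop shows the tip over the red corner, at about (202,256) against a predicted (205,257), so it is within about 1 mm. In the top view the arm hides it. Now I'll descend gently.

Emit:
step_arm(targets=[-0.008, 0, -0.02, 0, 0, -0.008, 0, -0.04, 0, 0, -0.008, 0, -0.06, 0, 0, -0.008, 0, -0.08, 0, 0, -0.008, 0, -0.095, 0, 0, -0.008, 0, -0.1, 0, 0, -0.008, 0, -0.1, 0, 0, -0.008, 0, -0.1, 0, 0])

```text
time: 6.65
tool_pos: [0.5179, -0.035, 0.1602]
orientation: [[-0.982, -0.191, -0.0], [-0.191, 0.982, 0.0], [0.0, 0.0, -1.0]]
ft_force: [0.1, 0.1, -1.4]
finger_gap: 0.0276
gripper_force: 59.4
```

```bash
python3 - <<'E'
from cell import r,cams
from look import st
for i in range(4): cams.get_image("top"); st()
E
```

```text
6.7 [ 0.518  -0.035   0.1604] [-0.4 -0.1 -1.4]
6.75 [ 0.518  -0.035   0.1604] [ 0.   0.5 -1.2]
6.8 [ 0.518  -0.035   0.1605] [-0.4  0.3 -2. ]
6.85 [ 0.518  -0.035   0.1605] [-0.5  1.3 -1.4]
```

Emit:
step_arm(targets=[0, 0, -0.004, 0, 0, 0, 0, -0.008, 0, 0, 0, 0, -0.008, 0, 0, 0, 0, -0.008, 0, 0])

```text
time: 7.18
tool_pos: [0.5179, -0.035, 0.1587]
orientation: [[-0.982, -0.191, 0.0], [-0.191, 0.982, 0.0], [-0.0, 0.0, -1.0]]
ft_force: [0.4, 0.4, -2.0]
finger_gap: 0.0274
gripper_force: 59.4
```

Emit:
step_arm(targets=[0, 0, -0.005, 0, 0, 0, 0, -0.005, 0, 0, 0, 0, -0.005, 0, 0])

```text
time: 7.43
tool_pos: [0.5181, -0.035, 0.1583]
orientation: [[-0.982, -0.191, 0.001], [-0.191, 0.982, -0.0], [-0.001, -0.0, -1.0]]
ft_force: [-0.2, -0.5, 4.2]
finger_gap: 0.0273
gripper_force: 60.3
```

Floor contact is at TCP z ≈ 0.1586. I'll glide about 1.4 mm above it (TCP z ≈ 0.160) and trace side 1 at 40 mm/s.

Emit:
step_arm(targets=[0, 0, 0.007, 0, 0, 0.0167, 0.001, 0.008, 0, 0, 0.0334, 0.002, 0.008, 0, 0, 0.05, 0.003, 0.008, 0, 0, 0.0667, 0.004, 0.008, 0, 0, 0.0834, 0.005, 0.008, 0, 0, 0.1, 0.006, 0.008, 0, 0, 0.1168, 0.0065, 0.008, 0, 0, 0.1335, 0.0075, 0.008, 0, 0, 0.15, 0.0085, 0.008, 0, 0])

```text
time: 8.27
tool_pos: [0.5481, -0.0333, 0.1592]
orientation: [[-0.982, -0.191, -0.0], [-0.191, 0.982, -0.0], [0.0, 0.0, -1.0]]
ft_force: [-0.0, 0.2, -1.6]
finger_gap: 0.0274
gripper_force: 59.5
```

Emit:
step_arm(targets=[0.0167, 0.001, 0.002, 0, 0, 0.0334, 0.002, 0.003, 0, 0, 0.05, 0.003, 0.003, 0, 0, 0.0667, 0.004, 0.003, 0, 0, 0.0834, 0.005, 0.003, 0, 0, 0.1, 0.006, 0.003, 0, 0, 0.1168, 0.0065, 0.003, 0, 0, 0.1335, 0.0075, 0.003, 0, 0, 0.15, 0.0085, 0.003, 0, 0, 0.1667, 0.0095, 0.003, 0, 0])

```text
time: 9.1
tool_pos: [0.5815, -0.0314, 0.1599]
orientation: [[-0.982, -0.191, -0.0], [-0.191, 0.982, 0.0], [0.0, 0.0, -1.0]]
ft_force: [0.5, 0.6, -1.4]
finger_gap: 0.0273
gripper_force: 59.5
```

Emit:
step_arm(targets=[0.018, 0.001, 0, 0, 0, 0.036, 0.002, 0, 0, 0, 0.054, 0.003, 0, 0, 0, 0.073, 0.004, 0, 0, 0, 0.092, 0.005, 0, 0, 0, 0.111, 0.006, 0, 0, 0, 0.13, 0.0065, 0, 0, 0, 0.149, 0.0075, 0, 0, 0, 0.167, 0.0085, 0, 0, 0, 0.1845, 0.009, 0, 0, 0])

```text
time: 9.93
tool_pos: [0.6185, -0.0295, 0.1599]
orientation: [[-0.982, -0.191, -0.0], [-0.191, 0.982, 0.0], [0.0, 0.0, -1.0]]
ft_force: [-0.6, 0.9, -1.2]
finger_gap: 0.0276
gripper_force: 59.5
```

Emit:
step_arm(targets=[-0.001, 0.0167, 0, 0, 0, -0.0015, 0.0334, 0, 0, 0, -0.0025, 0.05, 0, 0, 0, -0.0035, 0.0667, 0, 0, 0, -0.004, 0.0834, 0, 0, 0, -0.005, 0.1, 0, 0, 0, -0.006, 0.1168, 0, 0, 0, -0.0065, 0.1335, 0, 0, 0, -0.0075, 0.15, 0, 0, 0, -0.008, 0.1667, 0, 0, 0])

```text
time: 10.77
tool_pos: [0.6165, 0.0041, 0.1599]
orientation: [[-0.982, -0.191, -0.0], [-0.191, 0.982, -0.0], [0.0, 0.0, -1.0]]
ft_force: [-0.5, 0.2, -1.5]
finger_gap: 0.0275
gripper_force: 59.5
```

Emit:
step_arm(targets=[-0.001, 0.0167, 0, 0, 0, -0.0015, 0.0334, 0, 0, 0, -0.0025, 0.05, 0, 0, 0, -0.0035, 0.0667, 0, 0, 0, -0.004, 0.0834, 0, 0, 0, -0.005, 0.1, 0, 0, 0, -0.006, 0.1168, 0, 0, 0, -0.0065, 0.1335, 0, 0, 0, -0.0075, 0.15, 0, 0, 0, -0.008, 0.1667, 0, 0, 0])

```text
time: 11.6
tool_pos: [0.6149, 0.0375, 0.1599]
orientation: [[-0.982, -0.191, -0.0], [-0.191, 0.982, 0.0], [0.0, 0.0, -1.0]]
ft_force: [-0.0, 0.0, -0.4]
finger_gap: 0.0274
gripper_force: 59.3
```

Emit:
step_arm(targets=[-0.001, 0.0167, 0, 0, 0, -0.0015, 0.0334, 0, 0, 0, -0.0025, 0.05, 0, 0, 0, -0.0035, 0.0667, 0, 0, 0, -0.004, 0.0834, 0, 0, 0, -0.005, 0.1, 0, 0, 0, -0.006, 0.1168, 0, 0, 0, -0.0065, 0.1335, 0, 0, 0, -0.0075, 0.15, 0, 0, 0, -0.008, 0.1667, 0, 0, 0])

```text
time: 12.43
tool_pos: [0.6133, 0.0708, 0.1599]
orientation: [[-0.982, -0.191, -0.0], [-0.191, 0.982, 0.0], [0.0, 0.0, -1.0]]
ft_force: [-0.6, -0.4, -1.3]
finger_gap: 0.0275
gripper_force: 59.3
```

Emit:
step_arm(targets=[-0.001, 0.0167, 0, 0, 0, -0.0015, 0.0334, 0, 0, 0, -0.002, 0.05, 0, 0, 0, -0.003, 0.0667, 0, 0, 0, -0.004, 0.0834, 0, 0, 0, -0.0045, 0.1, 0, 0, 0, -0.005, 0.1168, 0, 0, 0, -0.006, 0.1335, 0, 0, 0, -0.007, 0.15, 0, 0, 0, -0.0075, 0.1667, 0, 0, 0])

```text
time: 13.27
tool_pos: [0.6117, 0.1041, 0.1599]
orientation: [[-0.982, -0.191, -0.0], [-0.191, 0.982, -0.0], [0.0, 0.0, -1.0]]
ft_force: [-0.4, 0.3, -1.0]
finger_gap: 0.0275
gripper_force: 59.3
```

Emit:
step_arm(targets=[-0.001, 0.0167, 0, 0, 0, -0.0015, 0.0334, 0, 0, 0, -0.002, 0.05, 0, 0, 0, -0.003, 0.066, 0, 0, 0, -0.0035, 0.081, 0, 0, 0, -0.0035, 0.081, 0, 0, 0])

```text
time: 13.77
tool_pos: [0.611, 0.1211, 0.1599]
orientation: [[-0.981, -0.192, -0.0], [-0.192, 0.981, 0.001], [-0.0, 0.001, -1.0]]
ft_force: [0.3, -0.4, -1.4]
finger_gap: 0.0275
gripper_force: 59.3
```

```bash
python3 - <<'E'
from cell import r,cams
import cv2
from look import st
d=cams.get_image("scene");st()
cv2.imwrite("pics/m1.png",cv2.convertScaleAbs(cv2.resize(d["pixels"][160:280,245:385],None,fx=5,fy=5,interpolation=cv2.INTER_CUBIC),alpha=1.7))
E
```

```text
13.82 [0.611  0.1205 0.1599] [ 0.7 -0.3 -0.6]
```

View pics/m1.png

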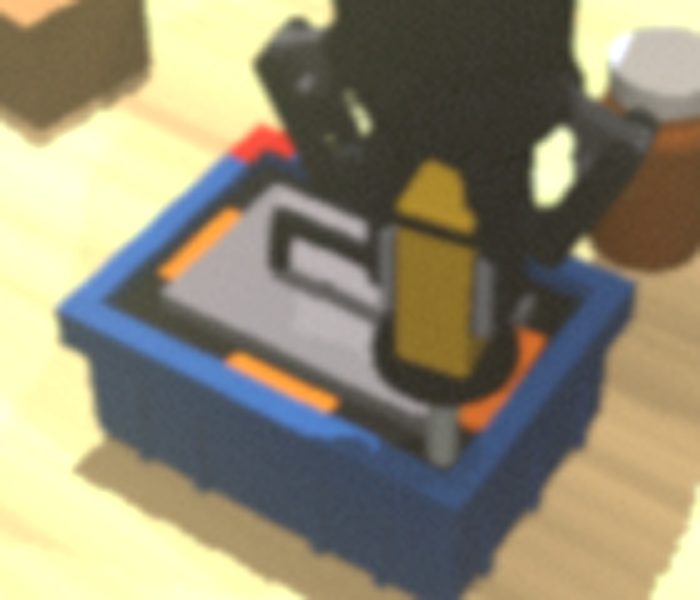

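The crop shows clips 1 (about (200,240)) and 2 (about (285,385)) lying flat, and the tip in corner 3 at about (440,460). On to side 3.

Emit:
step_arm(targets=[-0.0167, -0.001, 0, 0, 0, -0.0334, -0.002, 0, 0, 0, -0.05, -0.003, 0, 0, 0, -0.0667, -0.0035, 0, 0, 0, -0.0834, -0.004, 0, 0, 0, -0.1, -0.005, 0, 0, 0, -0.1168, -0.006, 0, 0, 0, -0.1335, -0.007, 0, 0, 0, -0.15, -0.008, 0, 0, 0, -0.1667, -0.0085, 0, 0, 0])

```text
time: 14.65
tool_pos: [0.5774, 0.1182, 0.16]
orientation: [[-0.982, -0.191, 0.0], [-0.191, 0.982, -0.0], [-0.0, -0.0, -1.0]]
ft_force: [0.3, -1.2, -0.9]
finger_gap: 0.0273
gripper_force: 59.3
```

Emit:
step_arm(targets=[-0.0167, -0.001, 0, 0, 0, -0.0334, -0.002, 0, 0, 0, -0.05, -0.003, 0, 0, 0, -0.0667, -0.0035, 0, 0, 0, -0.0834, -0.004, 0, 0, 0, -0.1, -0.005, 0, 0, 0, -0.1168, -0.006, 0, 0, 0, -0.1335, -0.007, 0, 0, 0, -0.15, -0.008, 0, 0, 0, -0.1667, -0.0085, 0, 0, 0])

```text
time: 15.48
tool_pos: [0.5441, 0.1165, 0.1599]
orientation: [[-0.982, -0.191, -0.0], [-0.191, 0.982, -0.0], [0.0, -0.0, -1.0]]
ft_force: [-0.7, 0.1, -1.3]
finger_gap: 0.0273
gripper_force: 59.3
```

Emit:
step_arm(targets=[-0.0165, 0.001, 0, 0, 0, -0.033, 0, 0, 0, 0, -0.0495, -0.001, 0, 0, 0, -0.066, -0.0015, 0, 0, 0, -0.0825, -0.002, 0, 0, 0, -0.099, -0.003, 0, 0, 0, -0.1155, -0.0035, 0, 0, 0, -0.132, -0.0045, 0, 0, 0, -0.1485, -0.005, 0, 0, 0, -0.1645, -0.0055, 0, 0, 0])

```text
time: 16.32
tool_pos: [0.5112, 0.1155, 0.1599]
orientation: [[-0.982, -0.191, -0.0], [-0.191, 0.982, 0.0], [0.0, 0.0, -1.0]]
ft_force: [0.1, -0.2, -1.5]
finger_gap: 0.0273
gripper_force: 59.3
```

Emit:
step_arm(targets=[0.001, -0.0167, 0, 0, 0, 0.0015, -0.0334, 0, 0, 0, 0.0025, -0.05, 0, 0, 0, 0.0035, -0.0667, 0, 0, 0, 0.004, -0.0834, 0, 0, 0, 0.005, -0.1, 0, 0, 0, 0.006, -0.1168, 0, 0, 0, 0.0065, -0.1335, 0, 0, 0, 0.0075, -0.15, 0, 0, 0, 0.008, -0.1667, 0, 0, 0])

```text
time: 17.15
tool_pos: [0.5132, 0.0818, 0.1599]
orientation: [[-0.982, -0.191, -0.0], [-0.191, 0.982, 0.0], [0.0, 0.0, -1.0]]
ft_force: [0.1, 0.6, -0.9]
finger_gap: 0.0272
gripper_force: 59.3
```

Emit:
step_arm(targets=[0, -0.0167, 0, 0, 0, 0.001, -0.0334, 0, 0, 0, 0.002, -0.05, 0, 0, 0, 0.003, -0.0667, 0, 0, 0, 0.0035, -0.0834, 0, 0, 0, 0.0045, -0.1, 0, 0, 0, 0.005, -0.1168, 0, 0, 0, 0.006, -0.1335, 0, 0, 0, 0.007, -0.15, 0, 0, 0, 0.0075, -0.1667, 0, 0, 0])

```text
time: 17.98
tool_pos: [0.5146, 0.0484, 0.1599]
orientation: [[-0.982, -0.191, -0.0], [-0.191, 0.982, -0.0], [0.0, -0.0, -1.0]]
ft_force: [-0.2, -0.6, -0.7]
finger_gap: 0.0274
gripper_force: 59.4
```

Emit:
step_arm(targets=[0.001, -0.0167, 0, 0, 0, 0.0015, -0.0334, 0, 0, 0, 0.0025, -0.05, 0, 0, 0, 0.0035, -0.0667, 0, 0, 0, 0.004, -0.0834, 0, 0, 0, 0.005, -0.1, 0, 0, 0, 0.006, -0.1168, 0, 0, 0, 0.0065, -0.1335, 0, 0, 0, 0.0075, -0.15, 0, 0, 0, 0.008, -0.1667, 0, 0, 0])

```text
time: 18.82
tool_pos: [0.5162, 0.0151, 0.1599]
orientation: [[-0.982, -0.191, -0.0], [-0.191, 0.982, -0.0], [0.0, -0.0, -1.0]]
ft_force: [0.4, -0.8, -1.0]
finger_gap: 0.0276
gripper_force: 59.4
```

Emit:
step_arm(targets=[0.001, -0.0167, 0, 0, 0, 0.0015, -0.0334, 0, 0, 0, 0.0025, -0.05, 0, 0, 0, 0.0035, -0.0667, 0, 0, 0, 0.004, -0.0834, 0, 0, 0, 0.005, -0.1, 0, 0, 0, 0.006, -0.1168, 0, 0, 0, 0.0065, -0.1335, 0, 0, 0, 0.0075, -0.15, 0, 0, 0, 0.008, -0.1667, 0, 0, 0])

```text
time: 19.65
tool_pos: [0.5178, -0.0182, 0.1599]
orientation: [[-0.982, -0.191, -0.0], [-0.191, 0.982, 0.0], [0.0, 0.0, -1.0]]
ft_force: [0.4, -0.6, -0.4]
finger_gap: 0.0275
gripper_force: 59.4
```

Emit:
step_arm(targets=[0.001, -0.0167, 0, 0, 0, 0.0015, -0.0334, 0, 0, 0, 0.002, -0.05, 0, 0, 0, 0.003, -0.067, 0, 0, 0, 0.0035, -0.084, 0, 0, 0, 0.0035, -0.084, 0, 0, 0, 0.0035, -0.084, 0, 0, 0])

```text
time: 20.23
tool_pos: [0.5185, -0.0349, 0.1599]
orientation: [[-0.982, -0.19, -0.0], [-0.19, 0.982, 0.0], [0.0, 0.0, -1.0]]
ft_force: [0.0, 0.2, -1.6]
finger_gap: 0.0276
gripper_force: 59.4
```

Emit:
step_arm(targets=[0, 0, 0.03, 0, 0, 0, 0, 0.07, 0, 0, 0, 0, 0.13, 0, 0, 0, 0, 0.2, 0, 0, 0, 0, 0.27, 0, 0, 0, 0, 0.33, 0, 0, 0, 0, 0.33, 0, 0])

```text
time: 20.82
tool_pos: [0.5204, -0.0344, 0.2289]
orientation: [[-0.981, -0.191, 0.006], [-0.191, 0.982, -0.0], [-0.006, -0.001, -1.0]]
ft_force: [0.9, -0.8, -0.3]
finger_gap: 0.0274
gripper_force: 59.4
```

Emit:
step_arm(targets=[0.05, 0.12, 0, 0, 0, 0.12, 0.28, 0, 0, 0, 0.19, 0.45, 0, 0, 0, 0.26, 0.61, 0, 0, 0, 0.32, 0.755, 0, 0, 0])

```text
time: 21.23
tool_pos: [0.5829, 0.1189, 0.2258]
orientation: [[-0.981, -0.192, 0.0], [-0.192, 0.981, 0.001], [-0.0, 0.001, -1.0]]
ft_force: [0.2, 0.1, -1.9]
finger_gap: 0.0276
gripper_force: 59.4
```

Emit:
step_arm(targets=[0.07, 0.165, 0, 0, 0, 0.14, 0.33, 0, 0, 0, 0.21, 0.5, 0, 0, 0, 0.27, 0.64, 0, 0, 0, 0.32, 0.755, 0, 0, 0, 0.32, 0.755, -0.03, 0, 0, 0.32, 0.755, -0.05, 0, 0, 0.32, 0.755, -0.05, 0, 0, 0.32, 0.755, -0.05, 0, 0])

```text
time: 21.98
tool_pos: [0.6461, 0.2652, 0.2152]
orientation: [[-0.982, -0.189, -0.001], [-0.189, 0.982, -0.002], [0.002, -0.002, -1.0]]
ft_force: [-0.2, 0.3, -1.8]
finger_gap: 0.0273
gripper_force: 59.5
```

```bash
python3 - <<'E'
from cell import r,cams
from look import st,look
for i in range(6): cams.get_image("top")
look("p1",.0837)
from h import *
s=cams.get_image("top")
c=[.6455,.2660,.075];print("mouth top px",proj(s,[c]),"scene",proj(cams.get_image("scene"),[c]))
d=cams.get_image("scene")["pixels"]
cv2=__import__("cv2")
# box crop (clips) beside the stand crop
a=cv2.imread("pics/p1.png")
b=cv2.convertScaleAbs(cv2.resize(d[180:280,250:380],None,fx=3,fy=3,interpolation=cv2.INTER_CUBIC),alpha=1.7)
A=np.zeros((500,800,3),np.uint8);A[:300,:390]=b;A[:,400:]=a[:,400:];cv2.imwrite("pics/p2.png",A)
E
```

```text
22.28 [0.6467 0.2667 0.2164] [-0.6  0.  -1.2]
top offset 160 84 tip px [200.5 134.5] crop [205. 254.]
scene offset 357 235 tip px [397.8 285.1] crop [206. 252.]
22.38 [0.6466 0.2671 0.2163] [-0.2 -0.2 -1.6]
mouth top px [[210.33153458 142.72268183]] scene [[392.83398833 304.76991883]]
```

View pics/p2.png

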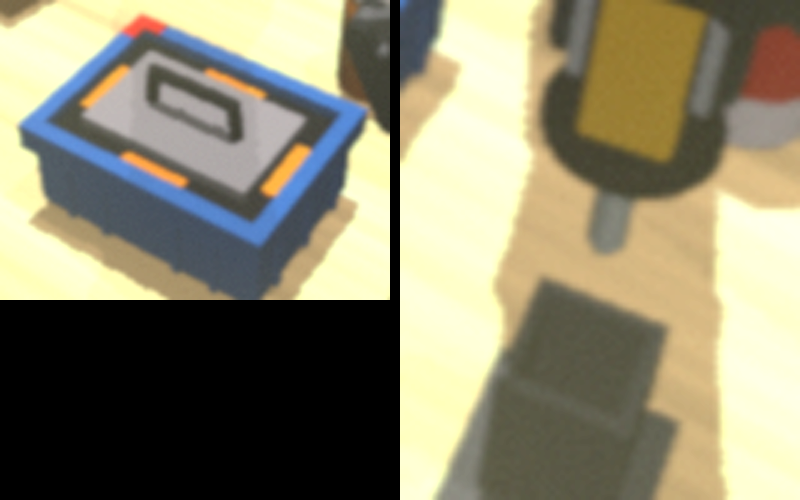

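All four clips lie flat, and the stylus is upright above the stand mouth (mouth centre at scene (393,305)). Lowering it now.

Emit:
step_arm(targets=[-0.004, -0.004, -0.08, 0, 0, -0.004, -0.004, -0.17, 0, 0, -0.004, -0.004, -0.26, 0, 0, -0.004, -0.004, -0.35, 0, 0, -0.004, -0.004, -0.43, 0, 0, -0.004, -0.004, -0.5, 0, 0, -0.004, -0.004, -0.55, 0, 0, -0.004, -0.004, -0.57, 0, 0, -0.004, -0.004, -0.58, 0, 0, -0.004, -0.004, -0.58, 0, 0])

```text
time: 23.37
tool_pos: [0.6459, 0.2666, 0.1]
orientation: [[-0.982, -0.191, 0.0], [-0.191, 0.982, 0.0], [-0.0, 0.0, -1.0]]
ft_force: [-0.6, -0.4, -1.5]
finger_gap: 0.0275
gripper_force: 59.5
```

Emit:
step_arm(targets=[0, 0, -0.003, 0, 0, 0, 0, -0.005, 0, 0, 0, 0, -0.005, 0, 0, 0, 0, -0.005, 0, 0])

```text
time: 23.7
tool_pos: [0.646, 0.2666, 0.0995]
orientation: [[-0.982, -0.191, 0.001], [-0.191, 0.982, 0.0], [-0.001, 0.0, -1.0]]
ft_force: [0.4, 0.0, -1.7]
finger_gap: 0.0273
gripper_force: 59.5
```

Emit:
step_arm(targets=[0, 0, -0.004, 0, 0, 0, 0, -0.004, 0, 0, 0, 0, -0.004, 0, 0.3, 0, 0, -0.004, 0, 0.6, 0, 0, -0.004, 0, 1, 0, 0, -0.004, 0, 1, 0, 0, -0.004, 0, 1, 0, 0, -0.004, 0, 1, 0, 0, -0.004, 0, 1, 0, 0, -0.004, 0, 1])

```text
time: 24.53
tool_pos: [0.6457, 0.2665, 0.098]
orientation: [[-0.982, -0.191, -0.0], [-0.191, 0.982, -0.0], [0.0, -0.0, -1.0]]
ft_force: [-0.1, -0.3, 0.1]
finger_gap: 0.0854
gripper_force: 0.0
```

Emit:
step_arm(targets=[0, 0, 0.03, 0, 1, 0, 0, 0.1, 0, 1, 0, 0, 0.2, 0, 1, 0, 0, 0.3, 0, 1, 0, 0, 0.4, 0, 1, 0, 0, 0.5, 0, 1, 0, 0, 0.6, 0, 1, 0, 0, 0.7, 0, 1, 0, 0, 0.7, 0, 1, 0, 0, 0.7, 0, 1])

```text
time: 25.37
tool_pos: [0.6466, 0.2669, 0.2408]
orientation: [[-0.982, -0.191, 0.004], [-0.191, 0.982, 0.002], [-0.004, 0.001, -1.0]]
ft_force: [-0.5, -0.6, -1.2]
finger_gap: 0.0851
gripper_force: 0.0
```

```bash
python3 - <<'E'
from cell import r,cams
from h import *
from look import st
cams.get_image("top");st()
d=cams.get_image("scene")["pixels"]
cv2.imwrite("pics/e1.png",cv2.convertScaleAbs(cv2.resize(d[130:360,200:480],None,fx=2.6,fy=2.6,interpolation=cv2.INTER_CUBIC),alpha=1.7))
E
```

```text
25.42 [0.6458 0.2665 0.2391] [-0.4 -0.3  0.6]
```

View pics/e1.png

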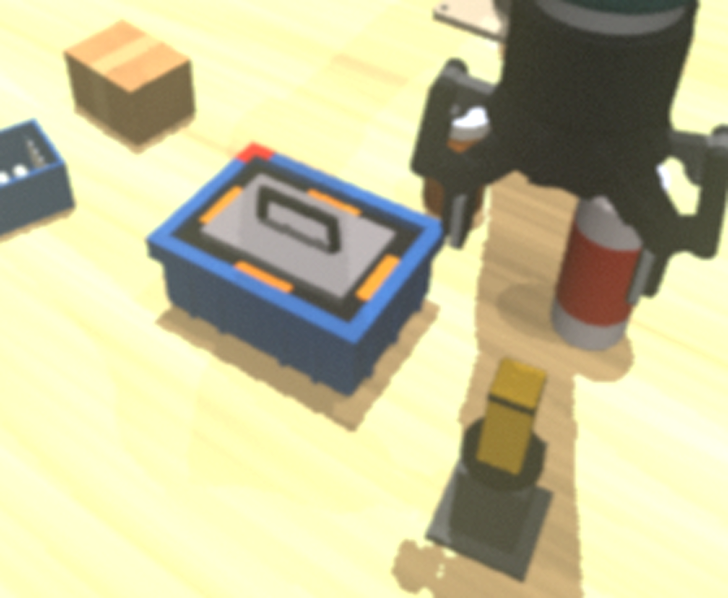

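The stylus is back upright in its stand at (510,430), all four clips are flat, the can, jar, carton and bin are standing, and the gripper is clear.

```bash
python3 -c "
from cell import r
print(r.sign_off())"
```

```text
the job is handed in; nothing more can be done
None
```

The job is handed in at about 25 s: the camera shows all four clips flat after one anticlockwise pass from the red corner, the stylus stands upright in its stand, and the can, carton, bin and jar were left alone.

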